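# Start the glue-press screw in its thread

### The job

Pull open the drawer of the small wooden chest, lift out the wooden press screw that stands in it and set it upright in the threaded hole on top of the glue press. Turn it backwards (anticlockwise seen from above) until you feel it drop off the thread's end, then forwards (clockwise) one full turn so that it is started. Finish while still holding the screw by its wing head, without having pushed the other things on the bench about.

Things in the scene. Friction and masses are not known exactly. Their poses are not given: they have to be found in the camera images.
- press: small wooden glue press fixed to the bench: base board 110 x 200 mm, 22 mm thick, two posts, crossbeam 56 x 180 mm along its own y, beam top 125 mm above the bench. In the beam's middle a turned round boss, flange 81 mm across at 133 mm, neck 57 mm across to 140 mm, with an upright threaded hole right through. Origin: middle of the base's underside, straight below the hole; z up
- boss_mouth (a point): centre of the threaded hole's mouth, on the boss's top face, 140 mm above the bench. The hole is 39 mm wide, 29 mm inside its two ridges: right-hand two-start thread, a full turn moves the screw 16 mm; ridges 3 mm thick, 8 mm apart, their blunt upper ends 2 mm below the mouth
- screw: loose wooden press screw, 86 mm tall, 0.1 to 0.2 kg, upright in a drilled rack board in the drawer. Origin: middle of the nose's underside; z along it to the head. Smooth bevelled nose 26 mm wide, 20 mm long; thread 36 mm across from 20 to 52 mm up, its two starts on its own +x and -x; collar 38 mm across, 53 to 57 mm; flat wing head 55 to 84 mm, 72 mm long (its x), 16 mm thick (its y)
- screw_wing (a point): middle of the wing head, on the axis, 70 mm above the nose's underside; grip it across its 16 mm. The screw may be turned gripped, if the hand follows it up and down, or between fingers some 3 mm wider than the wing, when it rises and falls by its own weight; let go, it stays upright in the boss
- start_a (a point): lower end of one thread of the screw: 16.5 mm from its axis on its own +x, 20 mm up. Set in the boss, the screw stands on the ridges, its origin 22 to 30 mm below the mouth depending on its angle. Turned anticlockwise it rises 16 mm a turn, up to 22 mm below the mouth, then falls 8 mm at once: this comes every half turn. From there clockwise turning screws it down 16 mm a turn
- start_b (a point): lower end of the screw's other thread, on its own -x, 20 mm up. The screw has about 2 mm of end play and 1 mm of side play in the boss
- chest: small wooden chest with one drawer: 220 mm deep (its x), 190 mm wide (its y), 128 mm high, its top dark, a sanding block on its rear. It stands fast. Origin: middle of its front's lower edge; its own -x points out of the front, towards the robot
- chest_drawer0 (a joint): how far the drawer is out, m: 0 shut, at most 0.149, along the chest's own -x; about 1 N of friction, stays where left. Inside it is 148 mm wide; sides reach 106 mm, front 116 mm above the bench. The screw's nose stands on the drawer's floor 22 mm above the bench, in a rack 16 mm thick; its axis is 50 mm behind the inside of the front, so 79 mm out from the chest when fully open
- chest_drawer0_handle (a point): middle of the drawer's bar handle, 104 mm above the bench: a level dark steel bar, 95 mm long along the chest's y, 11 mm thick, 35 mm off the drawer's front
- gouge: wide gouge with a wooden handle, lying at the front, a bystander
- spoon: pale wooden spoon blank lying right of the drawer, a bystander
- offcut: block of pale wood, 60 x 55 x 45 mm, on the right, a bystander
- chisel: flat carving chisel with a pale wooden handle, lying on the right, a bystander

How it is judged:
On the way, in this order (a step that is already met when the one before it is completed fails the run):
1. the drawer is pulled open at least 110 mm (value of joint chest_drawer0 above 0.11 m), for 0.1 s.
2. the screw stands in the boss, turned back to the brink of the thread drop (still high) (horizontal distance between screw and boss_mouth below 0.005 m and angle between screw's own z axis and vertical below 0.12 rad and z of screw in the frame of boss_mouth between -0.0248 and -0.018 m and ((x of start_a in the frame of press above 0.005 m and y of start_a in the frame of press between -0.0055 and 0.001 m) or (x of start_b in the frame of press above 0.005 m and y of start_b in the frame of press between -0.0055 and 0.001 m))), for 0.05 s.
3. the screw has dropped off the thread's end (8 mm) by turning back past it (horizontal distance between screw and boss_mouth below 0.005 m and angle between screw's own z axis and vertical below 0.12 rad and z of screw in the frame of boss_mouth between -0.034 and -0.0265 m and ((x of start_a in the frame of press above 0.005 m and y of start_a in the frame of press between 0.001 and 0.0145 m) or (x of start_b in the frame of press above 0.005 m and y of start_b in the frame of press between 0.001 and 0.0145 m))), for 0.05 s.
At the end, for the whole second after the job is handed in: The screw is started: about one turn (three quarters to one and a quarter) down its thread from where it dropped, its nose 41.5 to 50.5 mm below the boss's mouth, upright within 7 degrees and centred, at rest, and the fingers still grip it with more than 3 N (z of screw in the frame of boss_mouth between -0.0505 and -0.0415 m and horizontal distance between screw and boss_mouth below 0.005 m and angle between screw's own z axis and vertical below 0.12 rad and contact force between the fingers and screw above 3 N and linear speed of screw below 0.02 m/s); the arm keeps its last pose, push and grip.
It fails at once if one of the loose bystanders (gouge, chisel, spoon blank, block of wood) is pushed more than 30 mm (distance of any of gouge, chisel, spoon, offcut from where it was at the start of the episode above 0.03 m).
It also fails if it takes over 72 s, if anything falls off the work surface, if the arm or the gripper's body presses on something with over 40 N, if the wrist force passes 120 N, or if a joint passes its speed limit or range.

### The arm

A 6-joint arm with a two-finger parallel gripper is mounted at the origin on a cart in front of the work surface, level with it; the furniture and walls round the work are solid. World frame = base frame: x ahead of the robot, y to its left, z up, the work surface at z = 0. Lengths are in m, angles in rad, forces in N, time in s.
With the tool pointing down it reaches from about 0.3 to 0.75 m from the base axis. Payload 8.5 kg.
Tool frame: the origin (TCP) lies between the finger pads; the fingertips stand 14 mm ahead of it and the grasp point (between the pads) lies 5 mm behind it; z points along the fingers, y is the line along which they close (so a half turn about z gives the same grasp; the last joint's range is limited). The gripper opens to 85 mm and grips with 20 to 120 N. Pads are 22 mm wide; open, the fingers measure 114 mm over their backs; the gripper's body (76 mm by 85 mm) begins 54 mm behind the grasp point. The pads swing forward as they close: fully open they stand 13 mm farther back than shut.
Start: joints at [0.994, 0.381, 1.297, -0, 1.464, -0.215], TCP at [0.195, 0.514, 0.216] pointing down, gripper open.
Joint ranges: [-3.11, 3.11], [-0.89, 2.33], [0.22, 2.48], [-1.42, 4.56], [0.17, 2.85], [-2.88, 2.88]. Speed limits (rad/s): [2.39, 2.39, 3.14, 3.14, 3.14, 3.14].

### API

Orientations are given as [roll, pitch, yaw] about the fixed x, y, z axes, in that order (R = Rz(yaw) Ry(pitch) Rx(roll)).
In Python, from cell import env gives the robot as it stands. Calls block until the motion is done:
- env.goto(position, orientation): joint-space move of the TCP to a pose.
- env.line_to(position, attitude=None, v=0.15): straight line of the TCP; attitude=None keeps the orientation; v is the mean speed in m/s.
- env.movej(angles): joint-space move.
- env.set_gripper(opening, effort=None): opening from 0.0 (shut) to 1.0 (fully open); effort is the grip in N (None keeps the last); returns when the fingers have stopped.
- env.hold(seconds).
- env.ik(position, orientation): joint angles nearest the present ones, or None.
- env.get_state(): the state.
- env.grab_frame(name): name is "side" or "top" or "wrist"; returns a dict with "img" (400x640x3 uint8, red, green, blue), "z_map" (400x640 float32, m along the optical axis (not along the pixel's ray), 0 where there is no reading), "mtx" (3x3 intrinsics, pixels), "R" (3x3) and "t" (3): a world point X has camera coordinates R X + t; the wrist camera has in their place "T_tool_cam" (4x4, takes a point from camera to tool coordinates, whose origin is the TCP and whose axes are the flange's). Camera axes: x right, y down, z forward; pixel columns grow to the right and rows downward; lengths in m; the calibration is good to about 2 mm. The wrist camera is an equidistant fisheye: a pixel r from the principal point sees the ray r / f radians off the axis. A picture is of the moment at which its call begins: read the wrist's pose just before it.
A pose or a line that the arm cannot do raises env.IKError and nothing moves.
- env.sign_off(): hands the job in; it is judged then, once.
The state is a dict: "time_s": time; "joint_pos": joint angles; "qd": joint speeds; "effort": joint torques, N m; "position": TCP position; "tool_rot": TCP orientation; "ft_force": force on the tool from outside, world axes, zero at the start; "ft_torque": the same for the moment, N m; "gripper_width": opening from 0.0 (shut) to 1.0 (fully open); "grip_force": force on a finger pad.
Only numpy, scipy, OpenCV 4.12 (cv2) and the standard library are available. Lean on these libraries where they do the work, as an engineer would, in place of code of your own. Each camera call takes 0.05 s, during which the arm holds its last target. There are 200 camera calls.

## Working session

There is one attempt and no reset: what is moved stays moved. The work goes in short steps, each a Python script; the robot and the scene stay as the last script left them, time stands still between calls to the robot, and variables do not carry over. Pictures are saved under pics/ and viewed, at most 13 in all, crops included, and the job is handed in when it is done.

```bash
mkdir -p pics; ls
python3 - <<'E'
from cell import env
import cv2,numpy as np,pickle
d={}
for n in ("side","top"):
    f=env.grab_frame(n); d[n]=f
    cv2.imwrite(f"pics/{n}0.png",f["img"][...,::-1])
    print(n,f["mtx"].tolist(),(-f["R"].T@f["t"]).round(3),f["R"].round(3).tolist())
pickle.dump(d,open("f0.pkl","wb"))
s=env.get_state();print(s)
E
```

```text
pics
side [[376.330902505652, 0.0, 318.3879342856544], [0.0, 376.330902505652, 194.9711961132443], [0.0, 0.0, 1.0]] [ 0.073 -0.916  0.918] [[0.836, -0.549, 0.008], [-0.356, -0.553, -0.754], [0.419, 0.627, -0.657]]
top [[460.00163828956136, 0.0, 323.33082853976117], [0.0, 460.00163828956136, 192.58705157926832], [0.0, 0.0, 1.0]] [-0.23  -0.08   1.087] [[-0.087, -0.996, -0.014], [-0.768, 0.076, -0.636], [0.634, -0.045, -0.772]]
{'time_s': 0.1, 'joint_pos': array([ 9.93687379e-01,  3.81134495e-01,  1.29815142e+00,  6.58644180e-07,
        1.46360252e+00, -2.15311527e-01]), 'qd': array([-0.00204699, -0.00167447, -0.00365905, -0.00209266, -0.0008587 ,
        0.00077384]), 'effort': array([ 4.54392750e-03, -4.49213970e+01, -2.31657761e+01, -1.13125748e-04,
        3.67198649e-03, -3.38818109e-05]), 'position': array([0.19452895, 0.51415352, 0.21548169]), 'tool_rot': array([-3.14032693e+00, -2.77485933e-04,  2.77979499e+00]), 'ft_force': array([ 0.67675688, -0.00971801, -1.12650676]), 'ft_torque': array([ 0.0093527 ,  0.0093898 , -0.02725025]), 'grip_force': 0.0, 'gripper_width': 1.0022735274905001}
```

View pics/top0.png

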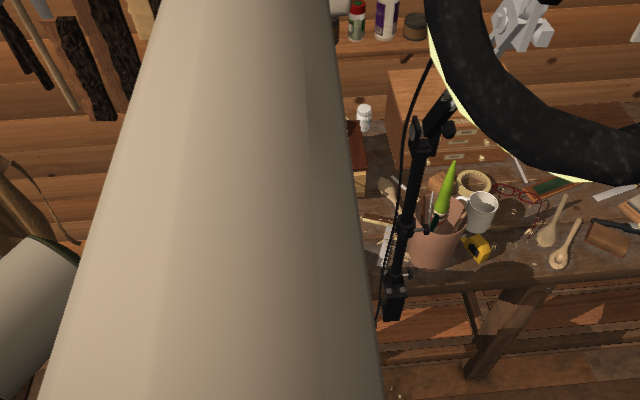

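View pics/side0.png

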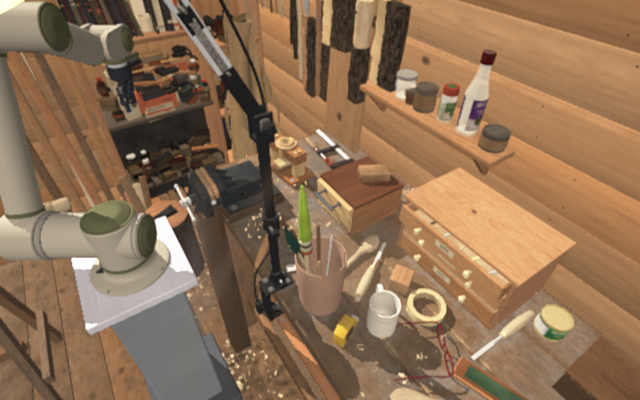

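The side view shows the press at about (288,155), the dark-topped chest at (358,195) and a lamp pole near column 265. The arm blocks the top view.

```bash
cat > h.py <<'E'
import cv2,numpy as np,pickle
from cell import env
def pt(f,u,v):
    z=f["z_map"][int(v),int(u)]
    c=np.linalg.inv(f["mtx"])@[u,v,1]*z
    return f["R"].T@(c-f["t"])
def cloud(f):
    v,u=np.mgrid[:400,:640]; z=f["z_map"]
    c=np.stack([(u-f["mtx"][0,2])/f["mtx"][0,0]*z,(v-f["mtx"][1,2])/f["mtx"][1,1]*z,z],-1)
    return (c-f["t"])@f["R"]
E
python3 - <<'E'
from h import *
d=pickle.load(open("f0.pkl","rb"));f=d["side"]
for n,p in dict(pressboss=(288,142),beam=(283,155),chesttopL=(330,185),chesttopR=(390,190),topmid=(350,195),front=(340,215),frontleft=(322,200),block=(374,172),lamp1=(265,130),lamp2=(268,200),lamp3=(268,280),lampbase=(270,305),pencil=(304,215),pot=(320,290),potrim=(322,245),bigchest=(480,220),bigchestfront=(410,230),spoon=(360,248),offcut=(400,275),handle=(350,275),chisel=(370,265),black=(240,190),bench=(300,195),mug=(383,312),jars=(440,125),lamptop=(215,40)).items():
    print(n,p,pt(f,*p).round(3))
im=cv2.resize(f["img"][120:320,180:447],None,fx=3,fy=3,interpolation=cv2.INTER_CUBIC)
cv2.imwrite("pics/s1.png",im[:600,:800,::-1])
E
```

```text
pressboss (288, 142) [0.651 0.163 0.124]
beam (283, 155) [0.611 0.134 0.096]
chesttopL (330, 185) [ 0.641 -0.134  0.121]
chesttopR (390, 190) [ 0.783 -0.27   0.132]
topmid (350, 195) [ 0.66  -0.218  0.13 ]
front (340, 215) [ 0.625 -0.218  0.06 ]
frontleft (322, 200) [ 0.586 -0.168  0.107]
block (374, 172) [ 0.774 -0.196  0.161]
lamp1 (265, 130) [ 0.33  -0.347  0.543]
lamp2 (268, 200) [ 0.337 -0.311  0.335]
lamp3 (268, 280) [ 0.321 -0.285  0.011]
lampbase (270, 305) [ 0.302 -0.323 -0.053]
pencil (304, 215) [ 0.38  -0.4    0.337]
pot (320, 290) [ 0.383 -0.463  0.127]
potrim (322, 245) [ 0.456 -0.362  0.153]
bigchest (480, 220) [ 0.821 -0.564  0.22 ]
bigchestfront (410, 230) [ 0.739 -0.416  0.098]
spoon (360, 248) [ 0.615 -0.341  0.022]
offcut (400, 275) [ 0.633 -0.499  0.048]
handle (350, 275) [ 0.536 -0.397  0.004]
chisel (370, 265) [ 0.601 -0.408  0.018]
black (240, 190) [0.391 0.039 0.091]
bench (300, 195) [ 0.376 -0.392  0.392]
mug (383, 312) [ 0.532 -0.549  0.015]
jars (440, 125) [ 0.93  -0.289  0.334]
lamptop (215, 40) [ 0.274 -0.313  0.709]
```

View pics/s1.png

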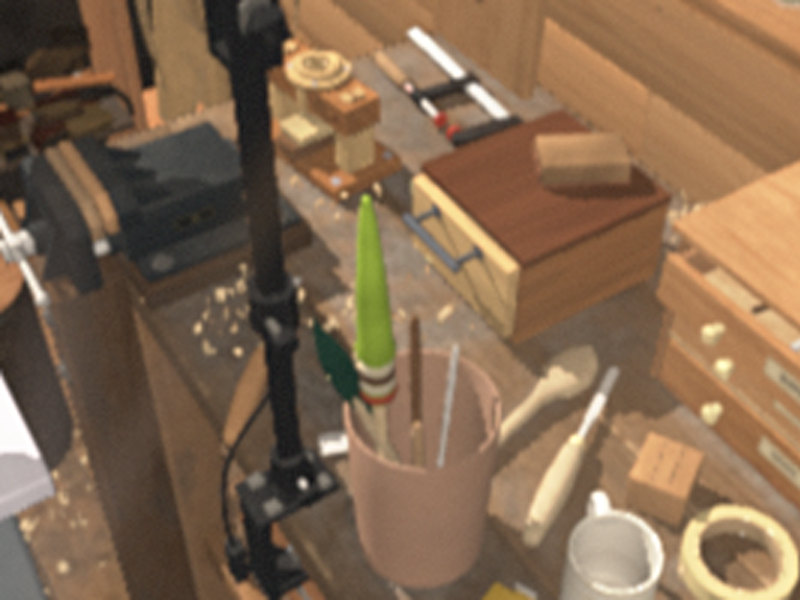

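The crop shows the press boss at crop (320,68), the drawer bar handle at crop (435,242) and the lamp at (0.33,-0.31). Next I look with the wrist camera from above.

```bash
cat >> h.py <<'E'
from scipy.spatial.transform import Rotation as Ro
def wshot(name):
    s=env.get_state(); f=env.grab_frame("wrist")
    T=np.eye(4);T[:3,:3]=Ro.from_euler("xyz",s["tool_rot"]).as_matrix();T[:3,3]=s["position"]
    f["T"]=T@f["T_tool_cam"]
    pickle.dump(f,open(f"{name}.pkl","wb")); cv2.imwrite(f"pics/{name}.png",f["img"][...,::-1]); return f
def wray(f,uv):
    n=cv2.fisheye.undistortPoints(np.float64(uv).reshape(-1,1,2),f["mtx"],np.zeros(4)).reshape(-1,2)
    d=np.c_[n,np.ones(len(n))]
    return f["T"][:3,3],d@f["T"][:3,:3].T     # origin, rays with unit camera z
def wplane(f,uv,z):
    o,d=wray(f,uv); return o+d*((z-o[2])/d[:,2])[:,None]
def wdepth(f,uv):
    o,d=wray(f,uv); uv=np.int64(np.round(np.reshape(uv,(-1,2)))); return o+d*f["z_map"][uv[:,1],uv[:,0]][:,None]
def tri(f1,p1,f2,p2):
    (a,d),(b,e)=wray(f1,p1),wray(f2,p2); d,e=d[0],e[0]
    s=np.linalg.lstsq(np.c_[d,-e],b-a,rcond=None)[0]; A,B=a+s[0]*d,b+s[1]*e
    return (A+B)/2,np.linalg.norm(A-B)
E
python3 - <<'E'
from h import *
P=np.pi
s=env.get_state();p=s["position"]
env.line_to([p[0],p[1],0.36])
for y0 in (P/2,-P/2,0,P):
    q=env.ik([0.42,0.0,0.40],[P,0,y0]); print(y0,None if q is None else np.round(q,2))
env.goto([0.45,0.08,0.38],[P,0,P])
f=wshot("w1"); print(f["mtx"].tolist(),f["T_tool_cam"].round(3).tolist())
env.goto([0.45,-0.10,0.38],[P,0,P]); wshot("w2")
print(env.get_state()["time_s"],env.get_state()["joint_pos"].round(2))
E
```

```text
1.5707963267948966 [-0.28  0.07  1.2   0.    1.88 -0.28]
-1.5707963267948966 [-0.28  0.07  1.2  -0.    1.88  2.86]
0 [-0.28  0.07  1.2  -0.    1.88  1.29]
3.141592653589793 [-0.28  0.07  1.2   0.    1.88 -1.85]
[[309.70691628693146, 0.0, 316.0287583823081], [0.0, 309.70691628693146, 195.76999801129045], [0.0, 0.0, 1.0]] [[0.0, -0.948, -0.317, 0.081], [1.0, -0.0, 0.001, 0.001], [-0.001, -0.317, 0.948, -0.157], [0.0, 0.0, 0.0, 1.0]]
3.8917 [-0.47  0.15  1.16  0.    1.83 -2.05]
```

View pics/w1.png

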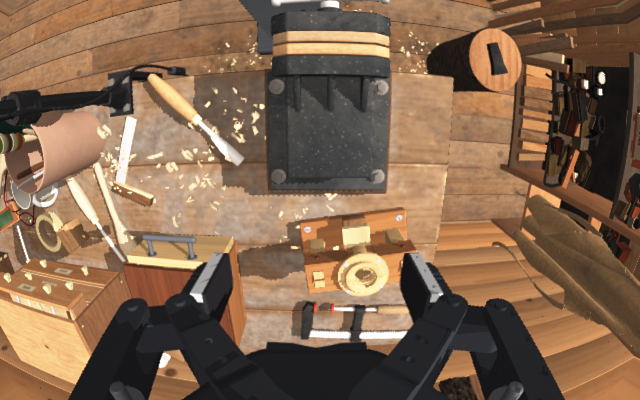

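View pics/w2.png

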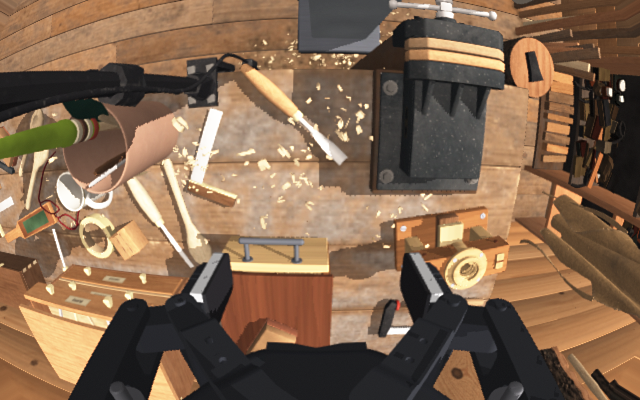

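In w1 the boss hole is at about (364,274) and the handle bar runs (148,237)-(195,240). In w2 they are at (467,268) and (240,241)-(302,241). I locate them by depth and triangulation.

```bash
cat >> h.py <<'E'
def wcloud(f):
    v,u=np.mgrid[:400,:640]; uv=np.stack([u,v],-1).reshape(-1,2); o,d=wray(f,uv)
    return (o+d*f["z_map"].reshape(-1,1)).reshape(400,640,3)
E
python3 - <<'E'
from h import *
F=[pickle.load(open(n+".pkl","rb")) for n in("w1","w2")]
c={}
for i,f in enumerate(F):
    X=wcloud(f); img=f["img"].astype(int)
    px=[(364,274),(467,268)][i]
    b=tuple(slice(k-40,k+40) for k in(px[1],px[0]))
    Z=X[b][...,2]; m=((Z>.1355)&(Z<.146)&(f["z_map"][b]>0)).astype(np.uint8)
    # neck-top outline -> circle fit on plane
    cs,_=cv2.findContours(m,cv2.RETR_EXTERNAL,cv2.CHAIN_APPROX_NONE); k=max(cs,key=cv2.contourArea).reshape(-1,2)+[px[0]-40,px[1]-40]
    zz=np.median(X[b][m>0][:,2]); W=wplane(f,k,zz)[:,:2]
    (x,y),r=cv2.minEnclosingCircle(np.float32(W)); A=np.c_[2*W,np.ones(len(W))];s=np.linalg.lstsq(A,(W**2).sum(1),rcond=None)[0]
    print("neck top z",zz,"circ",x,y,r,"lsq",s[:2],np.sqrt(s[2]+s[:2]@s[:2]),"img ell",cv2.fitEllipse(k.astype(np.float32)))
    m=((X[...,2]>.122)&(X[...,2]<.128)&(np.hypot(X[...,0]-s[0],X[...,1]-s[1])<.13)); 
    print("beam top pts",cv2.minAreaRect(np.float32(X[m][:,:2])),m.sum())
    # handle: dark pixels
    reg=np.zeros((400,640),bool); a=[(135,205,228,262),(232,310,230,266)][i]; reg[a[2]:a[3],a[0]:a[1]]=1
    mh=reg&(img.max(2)<110)&(X[...,2]>.085)
    H=X[mh]; front=H[:,0]<H[:,0].min()+.012
    print("handle n",mh.sum(),"z",np.percentile(H[front][:,2],[10,50,90]).round(3),"rect",cv2.minAreaRect(np.float32(H[front][:,:2])))
    B=(mh&(X[...,0]<H[:,0].min()+.016)); v,u=np.nonzero(B); print("bar px",u.min(),v[u<u.min()+3].mean(),u.max(),v[u>u.max()-3].mean()); c[i]=[(u.min(),v[u<u.min()+3].mean()),(u.max(),v[u>u.max()-3].mean())]
    # chest top
    m=(np.abs(X[...,2]-.128)<.004)&(X[...,1]<-.05)&(X[...,1]>-.35)&(f["z_map"]>0); print("chesttop",cv2.minAreaRect(np.float32(X[m][:,:2])))
for k in(0,1): print("tri end",tri(F[0],c[0][k],F[1],c[1][k]))
E
```

```text
neck top z 0.13913178273410698 circ 0.6336402893066406 0.15533462166786194 0.03010961227118969 lsq [0.6341731  0.15473957] 0.02819449569158817 img ell ((363.20489501953125, 276.8030700683594), (30.05483055114746, 36.2064323425293), 73.88287353515625)
beam top pts ((0.629595160484314, 0.15342606604099274), (0.06814403831958771, 0.178903266787529), 7.979404449462891) 1471
handle n 77 z [0.537 0.537 0.537] rect ((0.36873844265937805, 0.08125132322311401), (0.0, 0.0), 0.0)
bar px 139 243.0 139 243.0
chesttop ((0.6718990802764893, -0.20690494775772095), (0.6886690855026245, 0.26836147904396057), 2.0862877368927)
neck top z 0.13911240958692284 circ 0.633728563785553 0.15349529683589935 0.030535129830241203 lsq [0.63427841 0.15364419] 0.028229716143475837 img ell ((467.0827331542969, 270.8189392089844), (24.265392303466797, 33.41609191894531), 46.86390686035156)
beam top pts ((0.6265715956687927, 0.16157037019729614), (0.063297338783741, 0.1693153828382492), 1.676908016204834) 813
handle n 101 z [0.102 0.105 0.108] rect ((0.5879083871841431, -0.1750165969133377), (0.0894448533654213, 0.008728131651878357), 87.1852035522461)
bar px 239 239.14285714285714 295 245.6
chesttop ((0.568833589553833, -0.20385050773620605), (0.5059544444084167, 0.21851246058940887), 14.318307876586914)
tri end (array([ 0.58239748, -0.21414119,  0.12726044]), np.float64(0.012948711665604008))
tri end (array([ 0.51654036, -0.11917071,  0.25985274]), np.float64(0.0030103740843630184))
```

Run:
```python
from h import *
P=np.pi
f2=pickle.load(open("w2.pkl","rb")); X=wcloud(f2)
m=(np.abs(X[...,2]-.128)<.006)&(X[...,1]<-.07)&(X[...,1]>-.30)&(X[...,0]>.58)&(X[...,0]<.70)
v,u=np.nonzero(m)
# front edge & right/left edge fits
def edge(f,X,m):
    P_=X[m]; out=[]
    ys=np.arange(P_[:,1].min()+.01,P_[:,1].max()-.01,.006)
    e=np.array([[P_[np.abs(P_[:,1]-y)<.003][:,0].min(),y] for y in ys if (np.abs(P_[:,1]-y)<.003).any()])
    k=np.polyfit(e[:,1],e[:,0],1); return k,e
k,e=edge(f2,X,m); print("front edge dx/dy",k, "y range",X[m][:,1].min(),X[m][:,1].max(), e.round(3)[::4].tolist())
env.goto([0.56,-0.13,0.27],[P,0,P/2]); f=wshot("w3"); X=wcloud(f); img=f["img"].astype(int)
for g in (f2,f):
    X=wcloud(g); im=g["img"].astype(int)
    mh=(im.max(2)<120)&(X[...,2]>.09)&(X[...,2]<.118)&(X[...,0]>.56)&(X[...,0]<.61)&(X[...,1]>-.25)&(X[...,1]<-.1)
    H=X[mh]; print(mh.sum(),H.mean(0),np.ptp(H,axis=0)); fr=H[:,0]<np.percentile(H[:,0],60)
    r=cv2.minAreaRect(np.float32(H[fr][:,:2]));print(r,np.percentile(H[fr][:,2],[5,50,95]))
    kk=np.polyfit(H[fr][:,1],H[fr][:,0],1);print("slope",kk)
    v,u=np.nonzero(mh); print("px",u.min(),u.max(),v.min(),v.max())
print(env.get_state()["joint_pos"].round(2))
```

```text
front edge dx/dy [-0.03589337  0.63432169] y range -0.24952871238487895 -0.07180968157396267 [[0.671, -0.24], [0.638, -0.216], [0.64, -0.192], [0.639, -0.168], [0.638, -0.144], [0.64, -0.12], [0.64, -0.096]]
121 [ 0.58886749 -0.17656305  0.10573674] [0.02564307 0.09956642 0.00903002]
((0.5839434266090393, -0.17221727967262268), (0.0036915193777531385, 0.09925663471221924), 1.0277044773101807) [0.10150602 0.10522287 0.10685724]
slope [0.00904956 0.58569927]
px 238 300 237 253
429 [ 0.59184455 -0.16811498  0.10706094] [0.02584905 0.10069708 0.00672071]
((0.5885354280471802, -0.17083103954792023), (0.09931017458438873, 0.008802715688943863), 89.52527618408203) [0.10510396 0.107409   0.10906986]
slope [0.00661663 0.58989066]
px 336 361 165 250
[-0.43  0.39  1.12 -0.    1.63 -0.43]
```

View pics/w3.png

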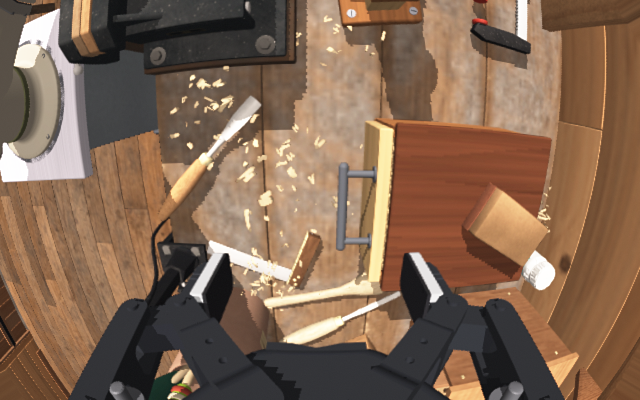

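w3 shows the bar handle at (342,207) and a clear pulling path. The handle centre is (0.588,-0.171,0.104), which fits the stated height. I pull.

Run:
```python
from h import *
P=np.pi;o=[P,0,P/2]
env.set_gripper(0.36,40)
env.goto([0.588,-0.171,0.19],o); env.line_to([0.588,-0.171,0.100],v=0.1)
s=env.get_state();print(s["position"],s["ft_force"].round(1))
env.set_gripper(0.0,40); s=env.get_state();print(s["gripper_width"],s["grip_force"],s["ft_force"].round(1))
env.line_to([0.440,-0.170,0.100],v=0.1)
s=env.get_state();print(s["position"],s["gripper_width"],s["ft_force"].round(1),s["time_s"])
env.set_gripper(0.36)
env.line_to([0.438,-0.170,0.20],v=0.2)
env.goto([0.44,-0.15,0.30],[P,0,P]);env.set_gripper(1.0);f=wshot("w4")
print(env.get_state()["time_s"])
```

```text
[ 0.58835798 -0.17114258  0.10081765] [-0.6 -0.6  1.1]
0.0023867025592985854 0.0 [ 0.1 -0.5  0.9]
[ 0.44033088 -0.17005747  0.09997636] -0.0008792781536743072 [-0.8  0.2  0.1] 9.4917
12.5333
```

View pics/w4.png

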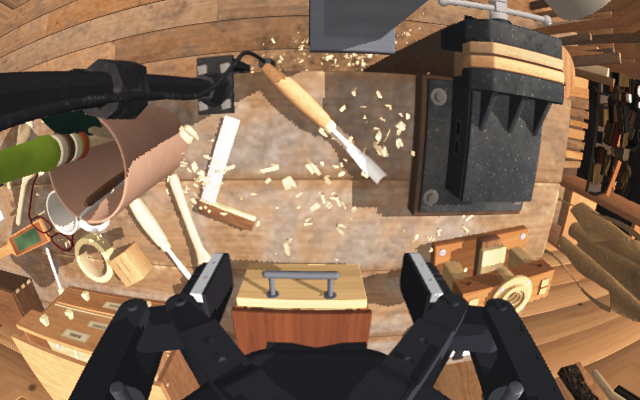

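The gripper closed on nothing and the bar is still at (300,275), so the drawer is shut. I measure where the bar is relative to the pads.

Run:
```python
from h import *
P=np.pi
def bar(g):
    X=wcloud(g); im=g["img"].astype(int)
    mh=(im.max(2)<130)&(X[...,2]>.085)&(X[...,2]<.125)&(X[...,0]>.40)&(X[...,0]<.62)&(X[...,1]>-.25)&(X[...,1]<-.1)
    mh=cv2.morphologyEx(mh.astype(np.uint8),cv2.MORPH_OPEN,np.ones((2,2)))>0
    H=X[mh]; print(len(H)); 
    if len(H)>5: print(np.percentile(H,[5,50,95],axis=0).round(4).tolist())
bar(pickle.load(open("w4.pkl","rb")))
env.goto([0.588,-0.171,0.21],[P,0,P/2]); env.set_gripper(0.36)
f=wshot("w5"); bar(f); print(env.get_state()["position"])
```

```text
228
[[0.5838, -0.2173, 0.104], [0.585, -0.1695, 0.1064], [0.6174, -0.1279, 0.1082]]
980
[[0.5858, -0.2302, -0.0009], [0.5929, -0.1677, 0.1071], [0.6162, -0.1264, 0.1089]]
[ 0.58797852 -0.17098267  0.20998678]
```

View pics/w5.png

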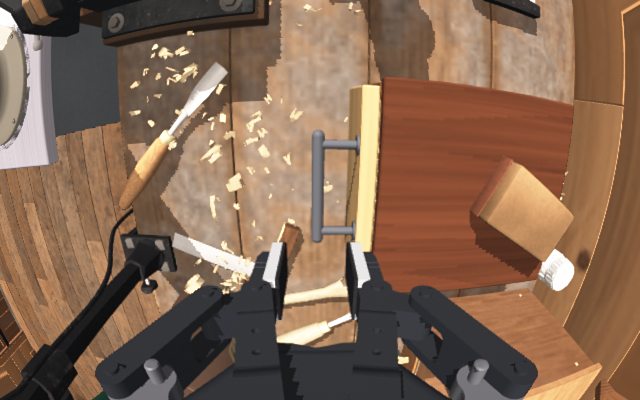

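w5 shows the fingers in line with the bar, with the bar centre at (318,187) and the pads at u≈318. So x and y are right. The part-open pads stand farther back, so I was too high and go 13 mm lower.

Run:
```python
from h import *
P=np.pi;o=[P,0,P/2]
x,y=.588,-.171
env.line_to([x,y,0.087],v=0.12)
s=env.get_state();print(s["position"],s["ft_force"].round(1))
env.set_gripper(0.0,40); s=env.get_state();print(s["gripper_width"],s["grip_force"],s["ft_force"].round(1))
if s["gripper_width"]>.05:
    env.line_to([x-.147,y+.001,0.087],v=0.1)
    s=env.get_state();print(s["position"],s["gripper_width"],s["ft_force"].round(1),s["time_s"])
    env.set_gripper(0.36)
    env.line_to([x-.147,y,0.20],v=0.2)
    env.set_gripper(1.0)
    env.goto([0.50,-0.10,0.33],[P,0,P/2]);f=wshot("w6")
print(env.get_state()["time_s"])
```

```text
[ 0.58838528 -0.17120211  0.0877955 ] [0.4 0.7 0.7]
0.10074972095840841 39.26014065742493 [-0.5  0.9  5.8]
[ 0.44118218 -0.1698027   0.08776265] 0.10590446181818766 [-0.8  2.4  9. ] 17.75
20.1167
```

View pics/w6.png

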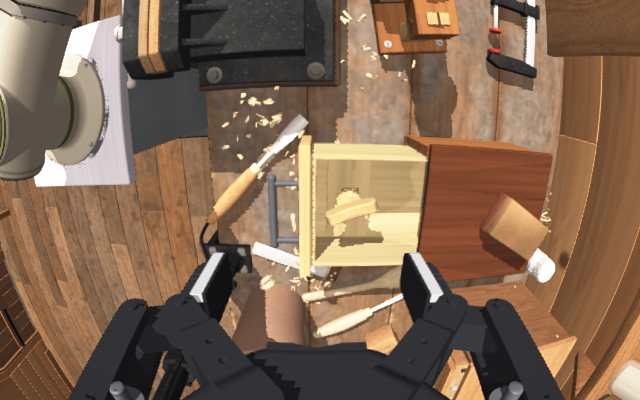

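w6 shows the drawer open with the wing head at (351,210), slanted in the drawer. I measure it from this and a second, nearer view.

```bash
cat >> h.py <<'E'
def wing(f,c,lo,hi,R=.055):
    X=wcloud(f); m=(X[...,2]>lo)&(X[...,2]<hi)&(np.hypot(X[...,0]-c[0],X[...,1]-c[1])<R)&(f["z_map"]>0)
    m=cv2.morphologyEx(m.astype(np.uint8),cv2.MORPH_OPEN,np.ones((3,3)))
    n,l,st,_=cv2.connectedComponentsWithStats(m,connectivity=4); k=1+np.argmax(st[1:,4]); m=l==k
    Q=X[m]; r=cv2.minAreaRect(np.float32(Q[:,:2])); b=cv2.boxPoints(r); e=[b[1]-b[0],b[2]-b[1]]; e=max(e,key=np.linalg.norm)
    v,u=np.nonzero(m)
    return dict(c=r[0],size=r[1],ang=np.arctan2(e[1],e[0])%np.pi,ztop=np.percentile(Q[:,2],[50,95]).round(4),n=len(Q),px=(u.mean(),v.mean()))
E
python3 - <<'E'
from h import *
P=np.pi
f6=pickle.load(open("w6.pkl","rb"))
print(wdepth(f6,[(351,210)]))
c=wdepth(f6,[(351,210)])[0]
a=wing(f6,c,.098,.114,.05);print(a)
env.goto([c[0],c[1]-.02,0.26],[P,0,P/2]);f=wshot("w7")
b=wing(f,a["c"],.098,.114,.05);print(b)
print(tri(f6,[a["px"]],f,[b["px"]]),env.get_state()["time_s"])
E
```

```text
[[ 0.54593012 -0.16507462  0.10326393]]
{'c': (0.5466774106025696, -0.16966558992862701), 'size': (0.07118809968233109, 0.017356038093566895), 'ang': np.float32(0.32453567), 'ztop': array([0.1038, 0.1066]), 'n': 623, 'px': (np.float64(351.6629213483146), np.float64(212.4943820224719))}
{'c': (0.5472475290298462, -0.16967789828777313), 'size': (0.07085168361663818, 0.016865411773324013), 'ang': np.float32(0.32790682), 'ztop': array([0.1041, 0.1069]), 'n': 1049, 'px': (np.float64(318.0314585319352), np.float64(160.5443279313632))}
(array([ 0.54755393, -0.17013053,  0.09929024]), np.float64(0.00025652159822111534)) 20.7167
```

Run:
```python
from h import *
for n in("w5","w7"):
    f=pickle.load(open(n+".pkl","rb")); T=f["T"]@np.linalg.inv(f["T_tool_cam"]); X=(wcloud(f)-T[:3,3])@T[:3,:3]
    m=(np.abs(X[...,0])<.02)&(X[...,2]<.03)&(X[...,2]>-.1)&(f["z_map"]>0)
    for s in(-1,1):
        Q=X[m&(s*X[...,1]>0)]; t=Q[Q[:,2]>Q[:,2].max()-.006]
        print(n,s,"tip z",np.percentile(Q[:,2],[90,99,100]).round(4),"y near tip",t[:,1].min().round(4),t[:,1].max().round(4),"x",Q[:,0].min().round(3),Q[:,0].max().round(3))
```

```text
w5 -1 tip z [-0.05   -0.0226 -0.0147] y near tip -0.0212 -0.0147 x -0.012 0.02
w5 1 tip z [-0.0501 -0.0226 -0.0149] y near tip 0.0154 0.0219 x -0.012 0.02
w7 -1 tip z [-0.0504 -0.0321 -0.027 ] y near tip -0.0488 -0.0417 x -0.013 0.02
w7 1 tip z [-0.0504 -0.0321 -0.0269] y near tip 0.0426 0.0495 x -0.012 0.019
```

The depth map puts the fingertips about 14 mm behind the TCP when nearly shut (27 mm when fully open). That explains the first miss, so I allow for it. Next I pick the screw and check.

Run:
```python
from h import *
P=np.pi; x,y,a=.5472,-.1698,.326+P
env.set_gripper(0.62,30)
env.goto([x,y,0.16],[P,0,a])
env.line_to([x,y,0.068],v=0.12)
s=env.get_state();print(s["position"],s["ft_force"].round(1))
env.set_gripper(0.0,30); s=env.get_state();print("w",s["gripper_width"],s["grip_force"],s["ft_force"].round(1))
if .12<s["gripper_width"]<.3:
    env.line_to([x,y,0.215],v=0.15)
    s=env.get_state();print("w",s["gripper_width"],s["grip_force"],s["ft_force"].round(1))
    yw=np.deg2rad(127)
    env.goto([.634-.1*np.cos(yw),.154-.1*np.sin(yw),.26],[P,0,yw]); f=wshot("w8")
    s=env.get_state();print("w",s["gripper_width"],s["joint_pos"].round(2),s["time_s"])
```

```text
[ 0.54758337 -0.16999665  0.06868298] [ 0.1 -0.4 -0.5]
w 0.1801206076214504 33.469446301460266 [ 0.3 -1.3  3.7]
w 0.17789710063423836 32.800660729408264 [ 0.2 -0.2 -1.7]
w 0.18075433919622613 [-0.06  0.65  0.71 -0.    1.78 -0.71] 26.8
```

View pics/w8.png

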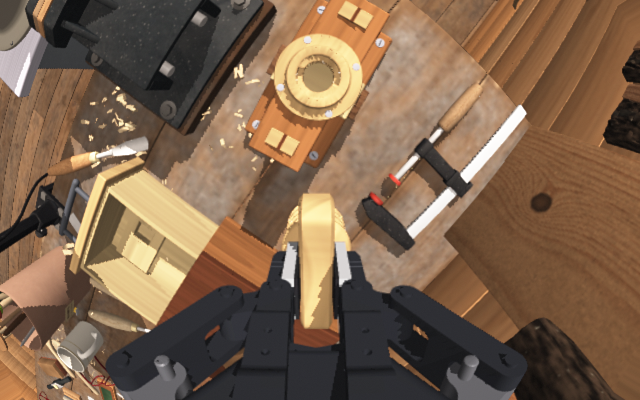

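w8 shows the screw held at (317,260) and the boss hole at (318,75). I refine the boss, the press yaw and the screw-in-hand position.

Run:
```python
from h import *
f=pickle.load(open("w8.pkl","rb")); X=wcloud(f); ok=f["z_map"]>0
def circ(W):
    s=np.linalg.lstsq(np.c_[2*W,np.ones(len(W))],(W**2).sum(1),rcond=None)[0]; return s[:2],np.sqrt(s[2]+s[:2]@s[:2])
d=np.hypot(X[...,0]-.634,X[...,1]-.154)
for lo,hi in((.1365,.1425),(.1295,.1425)):
    m=((X[...,2]>lo)&(X[...,2]<hi)&(d<.06)&ok).astype(np.uint8)
    cs,_=cv2.findContours(m,cv2.RETR_CCOMP,cv2.CHAIN_APPROX_NONE)
    for k in cs:
        if len(k)>40:
            zz=np.median(X[...,2][m>0]); W=wplane(f,k.reshape(-1,2),zz)[:,:2]; print(lo,len(k),zz,circ(W))
for lo,hi,R in((.121,.1285,.12),(.018,.027,.14)):
    m=(X[...,2]>lo)&(X[...,2]<hi)&(d<R)&ok&(X[...,1]>.04)
    r=cv2.minAreaRect(np.float32(X[m][:,:2])); print("rect",r,m.sum())
    # long-edge direction via PCA-free line fit of edge
T=f["T"]@np.linalg.inv(f["T_tool_cam"]); Y=(X-T[:3,3])@T[:3,:3]
m=(np.abs(Y[...,1])<.0065)&(np.abs(Y[...,0])<.05)&(Y[...,2]>-.06)&(Y[...,2]<.05)&ok
Q=Y[m]; print("wing tool x",Q[:,0].min(),Q[:,0].max(),"z of top pct",np.percentile(Q[:,2],[2,10,50]))
h,e=np.histogram(Q[:,2],bins=np.arange(-.06,.05,.004));print(list(zip(e[:-1].round(3),h)))
t=Q[np.abs(Q[:,2]-np.percentile(Q[:,2],15))<.004];print(t[:,0].min(),t[:,0].max())
```

```text
0.1365 185 0.1391535702718205 (array([0.635777  , 0.15492398]), np.float64(0.027952452680797685))
0.1365 146 0.1391535702718205 (array([0.63599678, 0.15484429]), np.float64(0.018929259314273))
0.1295 259 0.13309641823883545 (array([0.6358361, 0.154977 ]), np.float64(0.03964021164097228))
0.1295 105 0.13309641823883545 (array([0.63568306, 0.1549094 ]), np.float64(0.014879875968293689))
rect ((0.6356719136238098, 0.15510322153568268), (0.05705783888697624, 0.1808898150920868), 7.824295520782471) 5731
rect ((0.6064714193344116, 0.15156987309455872), (0.16983523964881897, 0.19935521483421326), 7.584011554718018) 2790
wing tool x -0.0302106593273474 0.038028679662038975 z of top pct [-0.03848454 -0.03779102 -0.03547488]
[(np.float64(-0.06), np.int64(0)), (np.float64(-0.056), np.int64(0)), (np.float64(-0.052), np.int64(0)), (np.float64(-0.048), np.int64(0)), (np.float64(-0.044), np.int64(0)), (np.float64(-0.04), np.int64(1565)), (np.float64(-0.036), np.int64(1904)), (np.float64(-0.032), np.int64(172)), (np.float64(-0.028), np.int64(92)), (np.float64(-0.024), np.int64(61)), (np.float64(-0.02), np.int64(3)), (np.float64(-0.016), np.int64(0)), (np.float64(-0.012), np.int64(0)), (np.float64(-0.008), np.int64(0)), (np.float64(-0.004), np.int64(0)), (np.float64(0.0), np.int64(0)), (np.float64(0.004), np.int64(0)), (np.float64(0.008), np.int64(0)), (np.float64(0.012), np.int64(0)), (np.float64(0.016), np.int64(0)), (np.float64(0.02), np.int64(0)), (np.float64(0.024), np.int64(0)), (np.float64(0.028), np.int64(0)), (np.float64(0.032), np.int64(0)), (np.float64(0.036), np.int64(0)), (np.float64(0.04), np.int64(0)), (np.float64(0.044), np.int64(0))]
-0.0302106593273474 0.03624602463874435
```

Run:
```python
from h import *
f=pickle.load(open("w8.pkl","rb")); X=wcloud(f); ok=f["z_map"]>0
T=f["T"]@np.linalg.inv(f["T_tool_cam"]); Y=(X-T[:3,3])@T[:3,:3]
m=(np.abs(Y[...,1])<.015)&(np.abs(Y[...,0])<.05)&(Y[...,2]>-.041)&(Y[...,2]<-.033)&ok
im=f["img"].astype(int); m&=(im[...,0]>im[...,2]+30)
for x0 in(-.02,-.01,0,.01,.02,.025,.03,.034):
    q=Y[m&(np.abs(Y[...,0]-x0)<.003)]; print(x0,q[:,1].min().round(4),q[:,1].max().round(4),(q[:,1].min()+q[:,1].max())/2, np.median(q[:,2]).round(4))
q=Y[m];print("xmax",np.sort(q[:,0])[-15:].round(4), "xmin",q[:,0].min())
print("boss in tool",(np.array([.6358,.1549,.1395])-T[:3,3])@T[:3,:3])
```

```text
-0.02 -0.0072 0.0089 0.0008638736492117866 -0.0367
-0.01 -0.0069 0.0085 0.0008432699021075313 -0.035
0 -0.0068 0.0085 0.0008450330520086962 -0.0342
0.01 -0.0069 0.0086 0.0008314309143724577 -0.0347
0.02 -0.0072 0.0089 0.0008478981576856659 -0.0362
0.025 -0.0071 0.0087 0.0008340035740734995 -0.0372
0.03 -0.0069 0.0086 0.0008357151860983844 -0.0376
0.034 -0.0069 0.0086 0.000829536148685825 -0.036
xmax [0.0357 0.0357 0.0358 0.0358 0.0359 0.036  0.036  0.036  0.036  0.0361
 0.0361 0.0361 0.0362 0.0364 0.0364] xmin -0.0302106593273474
boss in tool [0.10005679 0.00249389 0.12019606]
```

Run:
```python
from h import *
f=pickle.load(open("w8.pkl","rb")); T=f["T"]@np.linalg.inv(f["T_tool_cam"])
t=T[:3,3]+T[:3,:3]@[.1000-.0008,.0025-.00084,0]; x,y=t[:2]; print(x,y)
env.line_to([x,y,.24],v=.15); env.line_to([x,y,.19],v=.1)
F0=env.get_state()["ft_force"]
for z in (.184,.179,.174,.170,.167,.1645):
    env.line_to([x,y,z],v=.05); s=env.get_state(); d=s["ft_force"]-F0; print(z,s["position"].round(4),d.round(1))
    if d[2]>8: break
print(s["time_s"],s["gripper_width"])
```

```text
0.6357226841170199 0.1537313024138119
0.184 [0.6356 0.1537 0.1839] [-0.8 -1.2 -0.4]
0.179 [0.6356 0.1537 0.1786] [0.5 0.1 0.5]
0.174 [0.6356 0.1537 0.1735] [ 0.4 -0.2  0.2]
0.17 [0.6356 0.1537 0.1697] [-0.5 -0.6  0.3]
0.167 [0.6356 0.1537 0.1668] [-0.3 -0.5 -0.2]
0.1645 [0.6356 0.1537 0.1643] [-0.4 -0.6 -0.8]
29.7917 0.17889787925818165
```

The screw went 21 mm into the hole with no side force. I now loosen to 3 mm of play and turn anticlockwise while watching height and angle.

```bash
cat >> h.py <<'E'
BX,BY,PY=.6357,.1537,np.deg2rad(7.8)
def look(name="lk"):
    f=wshot(name); X=wcloud(f); im=f["img"].astype(int)
    T=f["T"]@np.linalg.inv(f["T_tool_cam"]); Y=(X-T[:3,3])@T[:3,:3]
    m=(np.hypot(Y[...,0],Y[...,1])<.040)&(X[...,2]>.168)&(im[...,0]>im[...,2]+25)&(f["z_map"]>0)
    Q=X[m]; zt=np.percentile(Q[:,2],98); t=X[m&(X[...,2]>zt-.012)&(np.abs(Y[...,1])<.02)]
    if len(t)<20: print("few",len(t)); return
    r=cv2.minAreaRect(np.float32(t[:,:2])); b=cv2.boxPoints(r); e=max([b[1]-b[0],b[2]-b[1]],key=np.linalg.norm)
    a=np.rad2deg(np.arctan2(e[1],e[0])-PY); a=(a+90)%180-90
    s=env.get_state()
    print("t %.1f toolyaw-press %.1f  wing phi %.1f  z_rel_mouth %.1f size %s  F %s w %.3f g %.1f"%(s["time_s"],np.rad2deg(s["tool_rot"][2]-PY),a,(zt-.084-.1395)*1e3,np.round(r[1],3),s["ft_force"].round(1),s["gripper_width"],s["grip_force"]))
    return a,zt
E
python3 - <<'E'
from h import *
P=np.pi
look("lk0")
env.set_gripper(.218); look("lk1")
for ph in range(-50,-9,10):
    env.goto([BX,BY,.1645],[P,0,PY+np.deg2rad(ph+180)]); look("lk2")
E
```

```text
t 29.8 toolyaw-press 119.2  wing phi -4.8  z_rel_mouth -1.7 size [0.037 0.012]  F [-0.7  0.1 -1.9] w 0.177 g 32.8
t 30.1 toolyaw-press 119.2  wing phi -58.6  z_rel_mouth -11.7 size [0.02  0.062]  F [0.7 0.2 0.5] w 0.217 g 0.0
t 30.5 toolyaw-press 129.8  wing phi -53.0  z_rel_mouth -13.1 size [0.018 0.065]  F [ 0.  -0.8  0.5] w 0.221 g 0.0
t 30.8 toolyaw-press 139.7  wing phi -38.8  z_rel_mouth -11.9 size [0.031 0.064]  F [-0.1  0.2 -0.8] w 0.217 g 0.0
few 6
t 31.5 toolyaw-press 159.7  wing phi 28.3  z_rel_mouth -7.0 size [0.042 0.014]  F [ 0.5 -0.2  0.5] w 0.217 g 0.0
t 31.8 toolyaw-press 169.7  wing phi -16.1  z_rel_mouth -12.6 size [0.018 0.067]  F [-0.7  0.5 -0.1] w 0.220 g 0.0
```

```bash
cat >> h.py <<'E'
def look(name="lk",quiet=False):
    f=wshot(name); X=wcloud(f); im=f["img"].astype(int)
    T=f["T"]@np.linalg.inv(f["T_tool_cam"]); Y=(X-T[:3,3])@T[:3,:3]
    m=(Y[...,0]>.012)&(Y[...,0]<.04)&(np.abs(Y[...,1])<.018)&(Y[...,2]>-.06)&(Y[...,2]<-.012)&(im[...,0]>im[...,2]+25)&(f["z_map"]>0)
    q=Y[m]; s=env.get_state(); out=None
    if len(q)>30:
        zt=np.percentile(q[:,2],5); t=q[(q[:,2]<zt+.006)]
        bx=[(x,(k[:,1].min()+k[:,1].max())/2) for x in np.arange(.014,.036,.002) if len(k:=t[np.abs(t[:,0]-x)<.001])>4]
        k=np.polyfit(*np.array(bx).T,1)[0] if len(bx)>3 else np.nan   # wing direction in tool frame (tool y is flipped)
        yaw=np.rad2deg(s["tool_rot"][2]-PY); out=(yaw-np.rad2deg(np.arctan(k)), s["position"][2]-zt-.084-.1395)
    print("t %.1f yaw %.1f"%(s["time_s"],np.rad2deg(s["tool_rot"][2]-PY)),"wing %.1f z %.1f"%(out[0]-180,out[1]*1e3) if out else len(q),"F",s["ft_force"].round(1),"w %.3f g %.1f"%(s["gripper_width"],s["grip_force"]))
    return out
E
python3 - <<'E'
from h import *
im=cv2.imread("pics/lk2.png")
cv2.imwrite("pics/lkc.png",cv2.resize(im[130:360,170:470],None,fx=2,fy=2))
look("lk3")
E
```

```text
t 31.9 yaw 169.7 wing -15.0 z -21.4 F [ 0.1 -0.8  0.5] w 0.216 g 0.0
```

View pics/lkc.png

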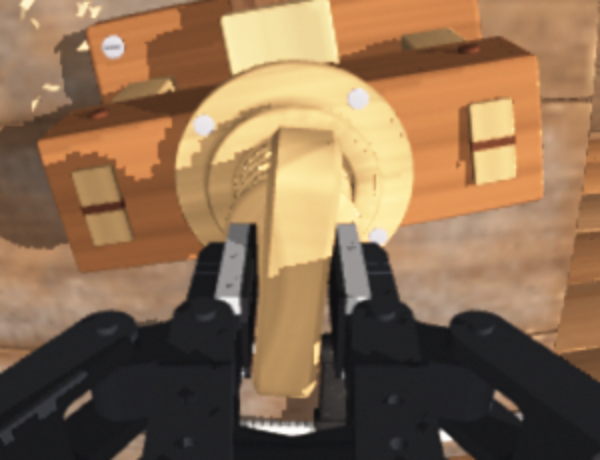

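The crop shows the wing loose between the pads, lagging about 5°, with the screw upright in the boss. The reading of −15° and −21 mm fits the brink, so I continue past the drop.

Run:
```python
from h import *
P=np.pi
for ph in (-5,0,5,10,15,22,30):
    env.goto([BX,BY,.1645],[P,0,PY+np.deg2rad(ph+180)]); r=look("lk4")
    if r and r[1]<-.027: break
```

```text
t 32.2 yaw -185.2 wing -370.4 z -21.2 F [-0.1  0.5  0.7] w 0.217 g 0.0
t 32.5 yaw -180.2 wing -365.1 z -20.9 F [-0.8 -0.  -0.2] w 0.219 g 0.0
t 32.8 yaw -175.2 wing -358.2 z -29.2 F [-0.4 -0.1  0.9] w 0.220 g 0.0
```

It dropped to −29 mm at φ≈+2°. I turn on to about +25° to make step 3 certain, then clockwise, lowering the hand along the thread and regripping once.

Run:
```python
from h import *
P=np.pi
def turn(ph,tool):  # ph unwrapped tool angle (deg), tool: yaw offset deg
    z=min(.1645,.1395-.030+.016*ph/360+.050)
    env.goto([BX,BY,z],[P,0,PY+np.deg2rad(ph+tool)])
for ph in (12,20,28): turn(ph,180)
look("a"); env.hold(.15)
for ph in range(8,-213,-20): turn(ph,180); 
    
look("b"); print(env.get_state()["joint_pos"].round(2))
```

```text
t 33.6 yaw -152.4 wing -336.8 z -27.5 F [ 0.1 -0.2  0.2] w 0.222 g 0.0
t 38.9 yaw -31.7 wing -206.4 z -37.6 F [0.1 0.3 0.5] w 0.216 g 0.4
[0.06 0.61 1.09 0.   1.44 2.04]
```

Run:
```python
from h import *
P=np.pi
s=env.get_state(); z=s["position"][2]
env.set_gripper(.5); env.line_to([BX,BY,z+.045],v=.15)
yaw=lambda ph: PY+np.deg2rad(ph+360)
env.goto([BX,BY,z+.045],[P,0,yaw(-207)]); env.line_to([BX,BY,z],v=.1)
env.set_gripper(.218); look("c")
for ph in list(range(-225,-356,-20))+[-365]:
    env.goto([BX,BY,.1395-.030+.016*ph/360+.050],[P,0,yaw(ph)])
look("d")
env.set_gripper(0.0,30); env.hold(.3); look("e"); s=env.get_state(); print(s["position"],s["joint_pos"].round(2))
```

```text
t 43.4 yaw 153.0 wing -25.2 z -38.0 F [-0.  -0.2  0.7] w 0.219 g 0.1
t 46.9 yaw -4.7 wing -182.6 z -44.6 F [ 0.1 -0.2 -0.4] w 0.213 g 0.0
t 47.4 yaw -5.0 wing -184.9 z -45.0 F [-0.  -0.2  0.8] w 0.180 g 31.9
[0.63572592 0.15366833 0.14334461] [ 0.06  0.62  1.1  -0.    1.43  1.58]
```

View pics/e.png

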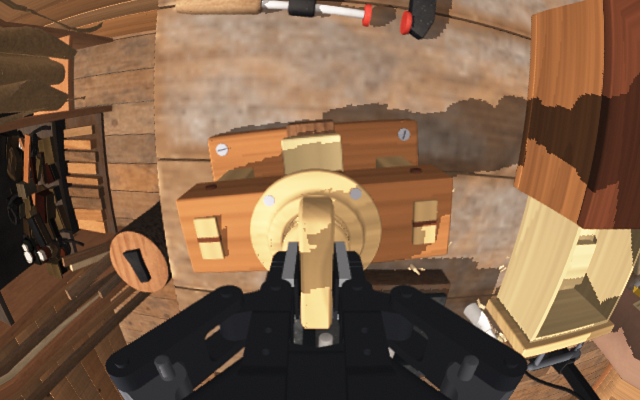

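The picture shows the wing gripped at (317,255) over the boss. The screw reads −45 to −46 mm, gripped at 32 N.

```bash
python3 -c "
from cell import env
print(env.sign_off())"
```

```text
the job is handed in; nothing more can be done
None
```

I handed the job in at about 47 s: the drawer was pulled out about 147 mm, and the screw was turned back past its 8 mm drop and then one full turn forwards. It sits about 45–46 mm below the boss's mouth, still gripped by its wing at 32 N; the hand-in returned no verdict.

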